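# Open and lock a dust-extraction gate

## Robot

A 7-joint arm with a two-finger parallel gripper is mounted at the origin on the work surface. World frame = base frame: x ahead of the robot, y to its left, z up, the work surface at z = 0. Lengths are in m, angles in rad, forces in N, time in s.
With the tool pointing down it reaches from about 0.4 to 0.875 m from the base axis. Payload 19.3 kg.
Tool frame: the origin (TCP) lies at the very end of the fingers, on their centre line; the grasp point (between the pads) lies 19 mm behind it; z points along the fingers, y is the direction in which the jaws open and shut (so a half turn about z gives the same grasp; the last joint's range is limited). The gripper opens to 85 mm and grips with 20 to 120 N. Pads are 22 mm wide; open, the fingers measure 114 mm over their backs; the gripper's body (76 mm by 85 mm) begins 54 mm behind the grasp point. The pads swing forward as they close: fully open they stand 13 mm farther back than shut.
Start: joints at [-0.07, 0.521, -0.036, 1.599, 0.021, 1.021, -0.113], TCP at [0.625, -0, 0.231] pointing down, gripper open.
Joint ranges: [-2.91, 2.91], [-0.3, 2.13], [-1.5, 1.42], [0.17, 2.43], [-1.26, 4.41], [0.16, 1.93], [-2.52, 2.52]. Speed limits (rad/s): [1.89, 1.89, 2.39, 2.39, 3.01, 3.01, 3.01].

## Interface

Orientations are given as [roll, pitch, yaw] about the fixed x, y, z axes, in that order (R = Rz(yaw) Ry(pitch) Rx(roll)).
In Python, from workcell import bot, grab_frame, calibration, workorder gives the robot as it stands.
- The arm moves only by the tool move_arm, never from a script. Its arguments are lists of equal length, an entry for each row: "jaw": the closure in counts, from 0 (fully open) to 255 (shut); "dp": the shift along the tool's x, y, z in units of 800 mm (1.0 is 800 mm), a list of three; "rotation": the turn, a rotation vector about the tool's x, y, z in units of pi rad (1.0 is pi rad), a list of three. In form: {"jaw": [jaw, ...], "dp": [[dx, dy, dz], ...], "rotation": [[rx, ry, rz], ...]}. A call has 1 to 10 rows; each row shifts and turns the commanded pose from where the row before left it, along the tool's axes as they then stand; what a row does not reach is not made up. A row lasts 1/8 s, in which the tool goes at most 62.5 mm and 10.7 degrees, less where a joint would pass 70% of its speed; a pose out of reach is approached as far as the arm can. A call with a number of a shift or a turn outside -1 to 1 is refused whole. A call with a gripper value outside its range is refused whole. The fingers move at their own pace and stop on an object; "squeeze" is the grip in N (left out, the last holds). Time passes only in rows, so rows that do not move let the fingers close. It gives the time, the measured TCP pose, the force and the opening at its end, in the units of the state.
- bot.observe(): the state, without advancing time (a new reading comes with each control period).
- grab_frame(name): name is "scene" or "side" or "wrist"; returns the picture (420x560x3 uint8, blue, green, red); there is no depth.
- calibration(name): a dict with "camera_matrix" (3x3 intrinsics, pixels), "T" (4x4, takes a point from camera to world coordinates). Camera axes: x right, y down, z forward; pixel columns grow to the right and rows downward; lengths in m; the calibration is good to about 2 mm. A picture is of the moment at which its call begins: read the wrist's pose just before it. calibration takes no time and is no camera call; for the wrist camera it gives the pose at the moment of the call.
- workorder.job_done(): hands the job in, once; it reports no verdict.
The state is a dict: "clock": time; "qpos": joint angles; "qd": joint speeds; "joint_efforts": joint torques, N m; "position": TCP position; "tool_rot": TCP orientation; "force": force on the tool from outside, world axes, zero at the start; "moment": the same for the moment, N m; "grip_width": finger opening in m.
Only numpy, scipy, OpenCV 4.12 (cv2) and the standard library are available. Lean on these libraries where they do the work, as an engineer would, in place of code of your own. Each camera call takes 0.05 s, during which the arm holds its last target. There are 200 camera calls.

## Task

Open the dust gate with the wider duct collar before sanding: with the fingertips, push its knob along the slot to the far end, then round the corner and sideways, all the way to the end of the short leg, so that the gate is locked open. Only push the knob, do not pinch it; leave the other gate and the loose things on the bench alone, and finish with the hand clear.

Things in the scene. Friction and masses are not known exactly. Their poses are not given: they have to be found in the camera images.
- wide_gate: The wide dust gate: a fixed plywood box 200 (x) x 190 (y) x 60 mm high with an aluminium cover, its surface 60 mm above the bench. Origin: centre of the underside; x points away from the robot (yaw up to 0.3 rad either way), y to the robot's left. A 48 mm pipe leaves its rear. The two boxes are alike but for collar and bore; which stands left and which right varies.
- wide_collar (a point): Centre of the rim of the wide gate's round steel duct collar on the left half of the cover: 68 mm outside diameter, bore 60 mm (the larger of the two gates' collars), rim 12 mm above the cover, at box x = -35, y = +45 mm.
- wide_handle (a point): Centre of the wide gate's knob, 79 mm above the bench: a black block 30 x 30 mm (square with the box) with a flat pad on each side, from 7 to 33 mm above the cover. A 12 mm pin below it stands in the slot. It cannot be turned, tipped or lifted, only slid where the pin can follow the slot. It stays where it is left; sliding takes about 2 N plus 15 N per m/s.
- wide_blade (a joint): How far the wide gate's knob and blade are along the long leg of the slot (box +x): 0 = shut, knob nearest the robot (knob centre at box x = -42 mm); 0.084 m = far end, open. Only from 0.080 can the pin enter the short leg. Starts between 0 and 0.025.
- wide_knob (a joint): How far the wide gate's knob is across (box -y): 0 to 0.004 m in the long leg (play; knob centre at box y = -33 to -37 mm); 0.036 m = end of the short leg (locked, knob centre at box y = -69 mm).
- wide_corner (a point): Corner of the wide gate's L-shaped slot, at knob-centre height (box x = +40, y = -35 mm, 79 mm above the bench). The slot, 16 mm wide, is in the right half of the cover: a long leg along box x, from the near end to this corner, then a short leg that turns off to the right (box -y).
- wide_lock (a point): Where the wide gate's knob centre is when the pin is at the closed end of the short leg (box x = +40, y = -69 mm, 79 mm above the bench).
- narrow_gate: The narrow dust gate: a fixed plywood box 200 (x) x 190 (y) x 60 mm high with an aluminium cover, its surface 60 mm above the bench. Origin: centre of the underside; x points away from the robot (yaw up to 0.3 rad either way), y to the robot's left. A 48 mm pipe leaves its rear. The two boxes are alike but for collar and bore; which stands left and which right varies.
- narrow_collar (a point): Centre of the rim of the narrow gate's round steel duct collar on the left half of the cover: 42 mm outside diameter, bore 34 mm (the smaller of the two gates' collars), rim 12 mm above the cover, at box x = -35, y = +45 mm.
- narrow_handle (a point): Centre of the narrow gate's knob, 79 mm above the bench: a black block 30 x 30 mm (square with the box) with a flat pad on each side, from 7 to 33 mm above the cover. A 12 mm pin below it stands in the slot. It cannot be turned, tipped or lifted, only slid where the pin can follow the slot. It stays where it is left; sliding takes about 2 N plus 15 N per m/s.
- narrow_blade (a joint): How far the narrow gate's knob and blade are along the long leg of the slot (box +x): 0 = shut, knob nearest the robot (knob centre at box x = -42 mm); 0.084 m = far end, open. Only from 0.080 can the pin enter the short leg. Starts between 0 and 0.025.
- narrow_knob (a joint): How far the narrow gate's knob is across (box -y): 0 to 0.004 m in the long leg (play; knob centre at box y = -33 to -37 mm); 0.036 m = end of the short leg (locked, knob centre at box y = -69 mm).
- narrow_corner (a point): Corner of the narrow gate's L-shaped slot, at knob-centre height (box x = +40, y = -35 mm, 79 mm above the bench). The slot, 16 mm wide, is in the right half of the cover: a long leg along box x, from the near end to this corner, then a short leg that turns off to the right (box -y).
- narrow_lock (a point): Where the narrow gate's knob centre is when the pin is at the closed end of the short leg (box x = +40, y = -69 mm, 79 mm above the bench).
- sanding_block: Cork sanding block 110 x 55 x 29 mm, loose, lies between the two gates. Leave it where it is. Origin at its underside.
- spray_can: Yellow spray can, 52 mm diameter, 150 mm high, loose, stands behind the gap between the gates. Leave it where it is. Origin at its underside.
- wrench: Steel wrench 140 mm long lying between the two gates, nearer the robot, loose. Leave it where it is. Origin at its underside.
- screwdriver: Screwdriver 180 mm long lying to the left of the gates, loose. Leave it where it is. Origin at its underside.
- wax_jar: Amber jar 64 mm diameter, 60 mm high, loose, to the right of the gates. Leave it where it is. Origin at its underside.
- offcut: Dark wood offcut 120 x 50 x 30 mm, loose, to the right of the gates. Leave it where it is. Origin at its underside.
- brush: Flat brush 180 mm long lying to the left of the gates, loose. Leave it where it is. Origin at its underside.

How it is judged:
By the outcome, as a careful person would: the job done as asked, in the order asked, and still so for the second after the job is handed in, with the robot touching nothing.
It also fails if it takes over 35 s, if anything falls off the work surface, if the arm or the gripper's body presses on something with over 40 N, if the wrist force passes 120 N, or if a joint passes its speed limit or range.

## Working session

There is one attempt and no reset: what is moved stays moved. The work goes in short steps, Python scripts to look and compute and a tool call to move; the robot and the scene stay as the last step left them, time stands still between calls to the robot, and variables do not carry over. Pictures are saved under pics/ and viewed, about 8 in all and at most 12, crops included, and the job is handed in when it is done.

Besides the shell and the picture viewer there is one more tool, called after "Request:" as name(argument=value, ...) on one line, values as JSON. move_arm: Moves the arm, as the interface text tells. Shifts and turns lie within -1 to 1; 1 stands for 800 mm of shift or pi rad of turn. Its arguments: {"type":"object","properties":{"jaw":{"type":"array","items":{"type":"number"}},"dp":{"type":"array","items":{"type":"array","items":{"type":"number","minimum":-1,"maximum":1}}},"rotation":{"type":"array","items":{"type":"array","items":{"type":"number","minimum":-1,"maximum":1}}},"squeeze":{"type":"number"}},"required":["jaw","dp","rotation"]}

```bash
mkdir -p pics; python3 - <<'E'
from workcell import bot, grab_frame, calibration
import cv2,numpy as np
for n in("scene","side"):
    cv2.imwrite(f"pics/{n}0.png",grab_frame(n)); c=calibration(n); print(n,np.round(c["camera_matrix"],1).tolist(),np.round(c["T"],3).tolist())
cv2.imwrite("pics/wrist0.png",grab_frame("wrist"))
print(bot.observe())
E
```

```text
scene [[537.6, 0.0, 283.2], [0.0, 537.6, 208.7], [0.0, 0.0, 1.0]] [[0.277, 0.535, -0.798, 1.65], [0.961, -0.15, 0.234, -0.311], [0.005, -0.832, -0.555, 0.828], [0.0, 0.0, 0.0, 1.0]]
side [[530.3, 0.0, 280.6], [0.0, 530.3, 209.6], [0.0, 0.0, 1.0]] [[-0.999, -0.011, 0.032, 0.543], [-0.029, 0.765, -0.643, 0.785], [-0.018, -0.643, -0.765, 1.03], [0.0, 0.0, 0.0, 1.0]]
{'clock': 0.15, 'qpos': array([-0.07020354,  0.52187279, -0.03634616,  1.59984917,  0.02116377,
        1.02109724, -0.11280468]), 'qd': array([ 7.69338742e-04, -1.28595454e-03,  1.03150778e-03, -7.41425990e-04,
        2.85451101e-04,  6.80918328e-05,  3.49383750e-04]), 'joint_efforts': array([ 4.00798544e-04, -9.27376485e+01,  1.98035471e+00, -3.70049715e+01,
        1.79930578e-02,  6.46477114e-03, -1.41420460e-05]), 'position': array([ 6.24757876e-01, -5.32166807e-06,  2.30870399e-01]), 'tool_rot': array([-3.14074871e+00,  1.56646819e-05,  1.57077968e+00]), 'force': array([ 0.55840767,  0.22669708, -0.083732  ]), 'moment': array([-0.02906021, -0.01125851,  0.07330332]), 'grip_width': 0.0856951851561129}
```

View pics/scene0.png

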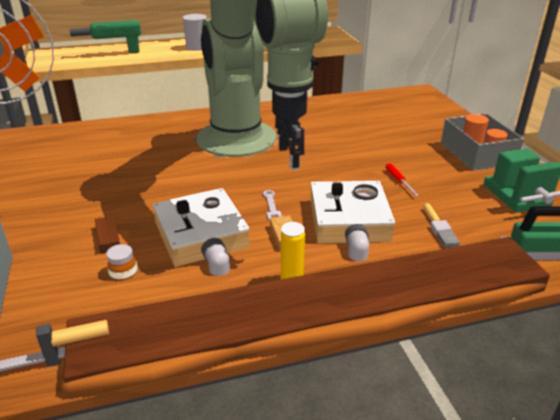

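View pics/side0.png

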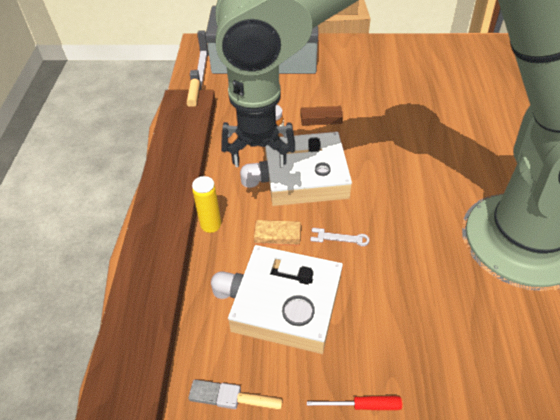

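Scene view: wide collar is on the box at image right (365,192), i.e. robot's left. Side view: wide box is the lower one, cover about (257,249)–(325,348), collar (298,310), knob (305,275), slot corner (273,272), short leg going up to (278,262).

```bash
cat > h.py <<'E'
import cv2,numpy as np
from workcell import bot, grab_frame, calibration
def cast(n,px,z):
    c=calibration(n);T=np.array(c["T"]);px=np.atleast_2d(px).astype(float)
    d=np.c_[px,np.ones(len(px))]@np.linalg.inv(c["camera_matrix"]).T@T[:3,:3].T
    return T[:3,3]+d*((z-T[2,3])/d[:,2])[:,None]
def proj(n,P):
    c=calibration(n);T=np.linalg.inv(c["T"]);P=np.atleast_2d(P)@T[:3,:3].T+T[:3,3]
    p=P@np.array(c["camera_matrix"]).T;return p[:,:2]/p[:,2:]
E
python3 - <<'E'
from h import *
for n,seed in(("side",(250,300)),("scene",(350,215))):
    im=cv2.imread(f"pics/{n}0.png");hsv=cv2.cvtColor(im,cv2.COLOR_BGR2HSV)
    m=((hsv[...,1]<45)&(hsv[...,2]>130)).astype(np.uint8)
    k,l,s,_=cv2.connectedComponentsWithStats(m)
    i=l[seed[1],seed[0]];print(n,i,s[i],im[seed[1],seed[0]])
    mm=(l==i).astype(np.uint8)
    mm=cv2.morphologyEx(mm,cv2.MORPH_OPEN,np.ones((5,5)))
    c=max(cv2.findContours(mm,0,2)[0],key=cv2.contourArea)[:,0]
    W=cast(n,c,0.06)[:,:2]
    r=cv2.minAreaRect((W*1000).astype(np.float32));print(r)
    b=cv2.boxPoints(r)/1000
    big=cv2.resize(im,None,fx=4,fy=4,interpolation=cv2.INTER_CUBIC)
    p=proj(n,np.c_[b,np.full(4,.06)]);cv2.polylines(big,[np.int32(p*4+2)],True,(0,0,255),1)
    cv2.imwrite(f"pics/{n}_c.png",big[4*225:4*365,4*195:4*365] if n=="side" else big[4*170:4*270,4*290:4*410])
    # knob: dark pixels in cover hull
    hull=np.zeros(m.shape,np.uint8);cv2.fillConvexPoly(hull,cv2.convexHull(c),1)
    dk=((im.max(2)<45)&(hull>0)).astype(np.uint8)
    k,l,s,ce=cv2.connectedComponentsWithStats(dk);print([(s[j].tolist(),ce[j].round(1).tolist()) for j in range(1,k) if s[j][4]>20])
E
```

```text
side 638 [ 228  245  114   97 6419] [251 252 252]
((565.2495727539062, 191.7301025390625), (193.4169158935547, 204.55499267578125), 76.43981170654297)
[([271, 268, 41, 16, 200], [297.6, 275.4])]
scene 52 [ 312  181   82   45 2624] [243 245 247]
((560.5844116210938, 190.80291748046875), (192.57472229003906, 207.3748321533203), 76.41262817382812)
[([333, 184, 9, 11, 92], [336.9, 188.9]), ([336, 200, 5, 10, 28], [337.7, 204.9])]
```

View pics/side_c.png

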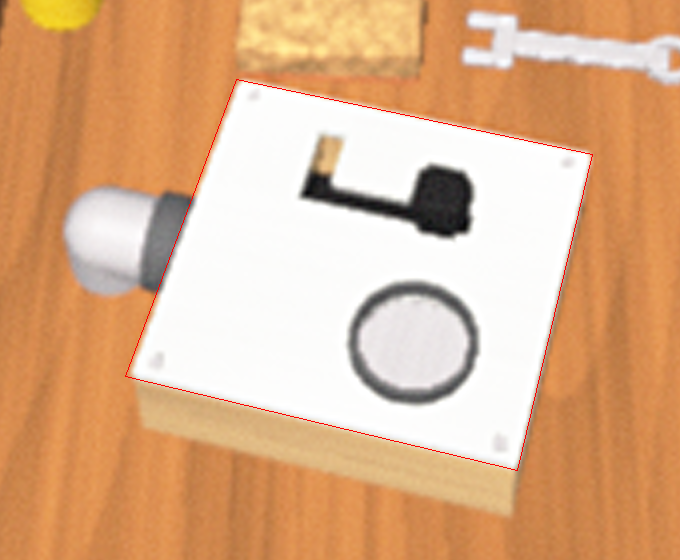

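```bash
cat >> h.py <<'E'
C=np.array([0.563,0.1912]);YAW=-0.2368
R=np.array([[np.cos(YAW),-np.sin(YAW)],[np.sin(YAW),np.cos(YAW)]])
def w2b(p): return (np.atleast_2d(p)[:,:2]-C)@R
def b2w(p): return np.atleast_2d(p)@R.T+C
E
python3 - <<'E'
from h import *
f=lambda q:np.round(1000*w2b(q),1).tolist()
s=lambda u,v:[195+u/4-.5,225+v/4-.5]
print("knob side",f(cast("side",s(443,200),.079)),"scene",f(cast("scene",[337,189],.079)))
print("collar side(-35,45)",f(cast("side",s(414,342),.072)),"corner-ish(40,-35)",f(cast("side",s(316,188),.06)))
print("start rel",f(bot.observe()["position"]), "behind knob",b2w([-.095,-.035]))
E
```

```text
knob side [[-30.3, -34.4]] scene [[-34.5, -32.8]]
collar side(-35,45) [[-35.1, 48.0]] corner-ish(40,-35) [[40.9, -36.7]]
start rel [[104.9, -171.4]] behind knob [[0.46244034 0.17946307]]
```

Request:
move_arm(jaw=[255,255,255,255,255,255,255,255,255,255], dp=[[0,0,0],[0,0,0],[0.0214,-0.0313,0],[0.0214,-0.0313,0],[0.0214,-0.0313,0],[0.0214,-0.0313,0],[0.0214,-0.0313,0],[0.0214,-0.0313,0],[0.0214,-0.0313,0],[0.0214,-0.0313,0]], rotation=[[0,0,0.0377],[0,0,0.0377],[0,0,0],[0,0,0],[0,0,0],[0,0,0],[0,0,0],[0,0,0],[0,0,0],[0,0,0]], squeeze=60)

```text
clock: 1.4
position: [0.4616, 0.1808, 0.2312]
tool_rot: [-3.141, 0.0, 1.334]
force: [0.7, 0.6, -0.4]
grip_width: -0.0001
```

```bash
cat >> h.py <<'E'
def st():
    o=bot.observe();print("t",round(o["clock"],2),"box",np.round(1000*w2b(o["position"]),1),"z",round(1000*o["position"][2],1),"yaw err",np.round(o["tool_rot"]-[np.pi,0,np.pi/2+YAW],3),"F",(R.T@o["force"][:2]).round(1),o["force"][2].round(1),"w",round(o["grip_width"],4))
E
python3 - <<'E'
from h import *
st()
cv2.imwrite("pics/w1.png",grab_frame("wrist"))
E
```

```text
t 1.4 box [[-96.1 -33.9]] z 231.2 yaw err [-6.283  0.    -0.   ] F [0.5 0.7] -0.4 w -0.0001
```

View pics/w1.png

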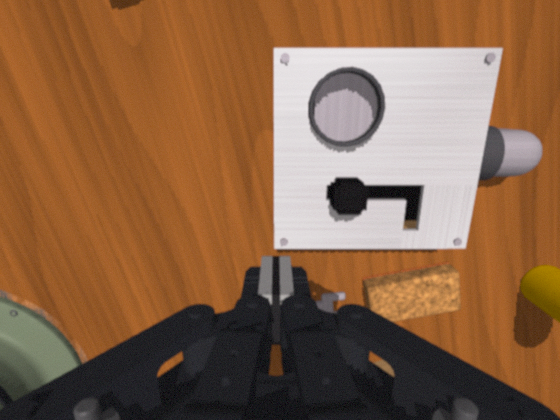

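```bash
python3 - <<'E'
from h import *
print("corners",np.round(1000*w2b(cast("wrist",[[274,47.5],[502,47.5],[467,249],[274,249]],.06)),1).tolist())
print("knob",np.round(1000*w2b(cast("wrist",[[347,195.5]],.085)),1).tolist())
print("slot corner",np.round(1000*w2b(cast("wrist",[[414,192]],.06)),1).tolist())
E
```

```text
corners [[-101.7, 97.1], [97.3, 97.6], [100.3, -93.3], [-101.5, -93.9]]
knob [[-34.7, -29.6]]
slot corner [[37.1, -32.2]]
```

Wrist view confirms the box is aligned (corners within 2 mm); knob at (347,195) is ahead of the shut fingers, clear to descend.

Request:
move_arm(jaw=[255,255,255,255,255,255,255,255,255], dp=[[0,0,0.034],[0,0,0.034],[0,0,0.034],[0,0,0.034],[0,0,0.034],[0,0,0.028],[0,0.0125,0],[0,0.0125,0],[0,0,0]], rotation=[[0,0,0],[0,0,0],[0,0,0],[0,0,0],[0,0,0],[0,0,0],[0,0,0],[0,0,0],[0,0,0]])

```text
clock: 2.58
position: [0.4833, 0.1752, 0.0738]
tool_rot: [3.14, -0.001, 1.333]
force: [0.4, 0.5, -0.1]
grip_width: -0.0001
```

```bash
python3 - <<'E'
from h import *
st()
im=np.vstack([np.hstack([cv2.resize(grab_frame("side")[225:345,200:360],None,fx=2.5,fy=2.5,interpolation=2),cv2.resize(grab_frame("scene")[150:270,280:440],None,fx=2.5,fy=2.5,interpolation=2)])])
cv2.imwrite("pics/c2.png",im)
E
```

```text
t 2.58 box [[-73.7 -34.3]] z 73.8 yaw err [-0.002 -0.001 -0.001] F [0.3 0.5] -0.1 w -0.0001
```

View pics/c2.png

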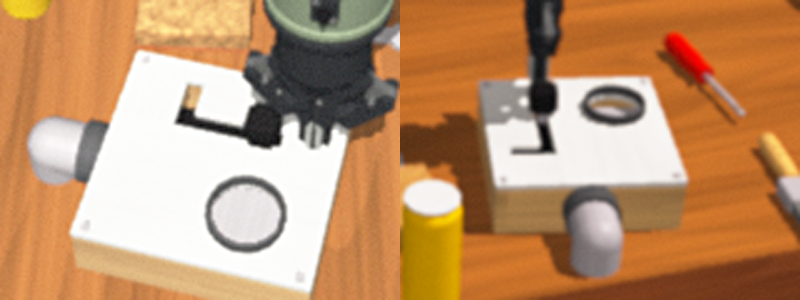

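Fingers stand just behind the knob in both views, in line with the slot.

Request:
move_arm(jaw=[255,255,255,255,255,255,255,255,255], dp=[[0,0.009,0],[0,0.009,0],[0,0.009,0],[0,0.009,0],[0,0.009,0],[0,0.009,0],[0,0.009,0],[0,0.009,0],[0,0.009,0]], rotation=[[0,0,0],[0,0,0],[0,0,0],[0,0,0],[0,0,0],[0,0,0],[0,0,0],[0,0,0],[0,0,0]])

```text
clock: 3.8
position: [0.5453, 0.1601, 0.0729]
tool_rot: [3.142, -0.0, 1.334]
force: [-2.7, 1.1, 3.0]
grip_width: 0.0003
```

```bash
python3 - <<'E'
from h import *
st()
im=np.vstack([np.hstack([cv2.resize(grab_frame("side")[225:345,200:360],None,fx=2.5,fy=2.5,interpolation=2),cv2.resize(grab_frame("scene")[150:270,280:440],None,fx=2.5,fy=2.5,interpolation=2)])])
cv2.imwrite("pics/c3.png",im)
E
```

```text
t 3.8 box [[ -9.9 -34.3]] z 72.9 yaw err [-0. -0. -0.] F [-2.9  0.4] 3.0 w 0.0003
```

View pics/c3.png

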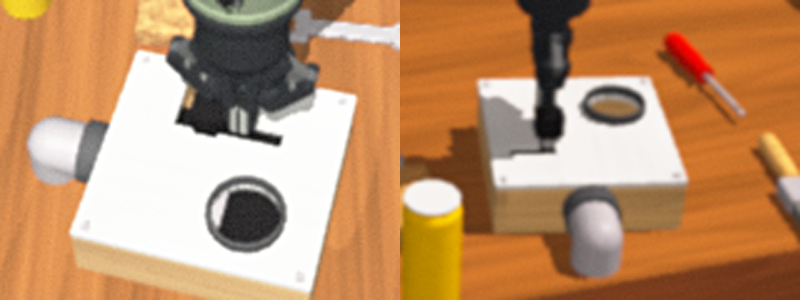

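Knob is being pushed with ~3 N and is most of the way along the slot. Continue gently until the end stop.

Request:
move_arm(jaw=[255,255,255,255,255], dp=[[0,0.006,0],[0,0.006,0],[0,0.004,0],[0,0.004,0],[0,0,0]], rotation=[[0,0,0],[0,0,0],[0,0,0],[0,0,0],[0,0,0]])

```text
clock: 4.53
position: [0.5607, 0.1564, 0.0729]
tool_rot: [3.141, -0.0, 1.334]
force: [0.6, -0.4, 0.3]
grip_width: 0.0001
```

Request:
move_arm(jaw=[255,255,255], dp=[[0,0.003,0],[0,0.003,0],[0,0,0]], rotation=[[0,0,0],[0,0,0],[0,0,0]])

```text
clock: 4.9
position: [0.5654, 0.1553, 0.0729]
tool_rot: [3.141, -0.0, 1.334]
force: [0.6, -0.3, -1.0]
grip_width: 0.0002
```

```bash
python3 -c "
from h import *
st()"
```

```text
t 4.9 box [[ 10.7 -34.3]] z 72.9 yaw err [-0. -0. -0.] F [ 0.6 -0.1] -1.0 w 0.0002
```

Request:
move_arm(jaw=[255,255,255], dp=[[0,0.003,0],[0,0.0025,0],[0,0,0]], rotation=[[0,0,0],[0,0,0],[0,0,0]])

```text
clock: 5.28
position: [0.5696, 0.1543, 0.0729]
tool_rot: [3.141, -0.0, 1.334]
force: [-0.9, 0.9, -0.2]
grip_width: -0.0001
```

```bash
python3 - <<'E'
from h import *
st()
im=np.hstack([cv2.resize(grab_frame("side")[225:345,200:360],None,fx=2.5,fy=2.5,interpolation=2),cv2.resize(grab_frame("scene")[150:270,280:440],None,fx=2.5,fy=2.5,interpolation=2)])
cv2.imwrite("pics/c4.png",im)
E
```

```text
t 5.28 box [[ 15.1 -34.4]] z 72.9 yaw err [-0. -0. -0.] F [-1.1  0.6] -0.2 w -0.0001
```

View pics/c4.png

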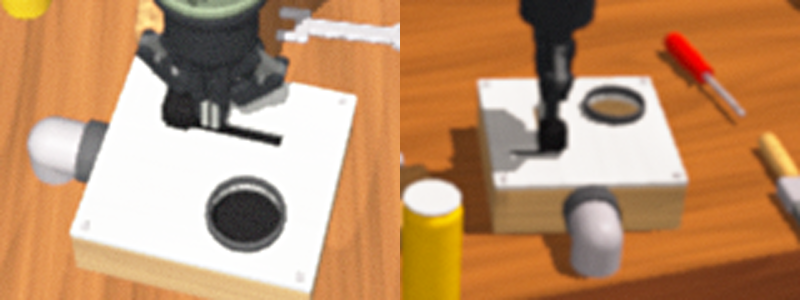

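Knob is at about the corner. Nudge on until the stop shows in the force.

Request:
move_arm(jaw=[255,255,255], dp=[[0,0.002,0],[0,0.001,0],[0,0,0]], rotation=[[0,0,0],[0,0,0],[0,0,0]])

```text
clock: 5.75
position: [0.5702, 0.1541, 0.0729]
tool_rot: [-3.139, 0.001, 1.334]
force: [-11.3, 2.0, 10.3]
grip_width: -0.0
```

Request:
move_arm(jaw=[255,255,255], dp=[[0,0.002,0],[0,0.001,0],[0,0,0]], rotation=[[0,0,0],[0,0,0],[0,0,0]])

```text
clock: 6.12
position: [0.5707, 0.154, 0.0728]
tool_rot: [-3.136, 0.002, 1.335]
force: [-25.0, 3.5, 19.7]
grip_width: -0.0001
```

```bash
python3 -c "
from h import *
st()"
```

```text
t 6.12 box [[ 16.2 -34.3]] z 72.8 yaw err [-6.277e+00  2.000e-03  1.000e-03] F [-25.1  -2.4] 19.7 w -0.0001
```

End stop reached (25 N steady). Back off, lift, and go round to the knob's left side.

Request:
move_arm(jaw=[255,255,255,255,255,255,255,255], dp=[[0,-0.012,0],[0,-0.012,0],[0,0,-0.03],[0,0,-0.03],[0.03,0,0],[0.03,0.025,0],[0,0.025,0],[0,0,0]], rotation=[[0,0,0],[0,0,0],[0,0,0],[0,0,0],[0,0,0],[0,0,0],[0,0,0],[0,0,0]])

```text
clock: 7.12
position: [0.606, 0.1955, 0.1198]
tool_rot: [-3.141, 0.0, 1.334]
force: [-0.3, -0.4, -0.6]
grip_width: -0.0001
```

```bash
python3 - <<'E'
from h import *
st()
cv2.imwrite("pics/w5.png",grab_frame("wrist"))
E
```

```text
t 7.12 box [[40.8 14.3]] z 119.8 yaw err [-6.283  0.    -0.   ] F [-0.2 -0.5] -0.6 w -0.0001
```

View pics/w5.png

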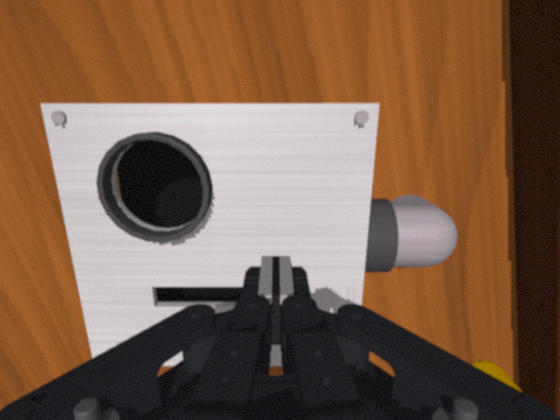

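Wrist view: fingers above the cover at the knob's x, clear of collar (155,188); bore is open; the knob is hidden below the hand. Descend and push sideways.

Request:
move_arm(jaw=[255,255,255,255,255,255,255,255,255], dp=[[0,0,0.02],[0,0,0.02],[0,0,0.018],[-0.009,0,0],[-0.009,0,0],[-0.009,0,0],[-0.009,0,0],[-0.009,0,0],[0,0,0]], rotation=[[0,0,0],[0,0,0],[0,0,0],[0,0,0],[0,0,0],[0,0,0],[0,0,0],[0,0,0],[0,0,0]])

```text
clock: 8.3
position: [0.597, 0.1591, 0.0746]
tool_rot: [3.142, 0.0, 1.333]
force: [0.2, 0.2, 0.8]
grip_width: 0.0002
```

```bash
python3 -c "
from h import *
st()"
```

```text
t 8.3 box [[ 40.6 -23.3]] z 74.6 yaw err [-0.     0.    -0.001] F [0.1 0.2] 0.8 w 0.0002
```

Request:
move_arm(jaw=[255,255,255,255,255], dp=[[-0.007,0,0],[-0.006,0,0],[-0.004,0,0],[-0.003,0,0],[0,0,0]], rotation=[[0,0,0],[0,0,0],[0,0,0],[0,0,0],[0,0,0]])

```text
clock: 8.93
position: [0.5931, 0.144, 0.0744]
tool_rot: [-3.141, 0.0, 1.334]
force: [0.7, -0.3, -0.7]
grip_width: -0.0
```

Request:
move_arm(jaw=[255,255,255], dp=[[-0.003,0,0],[-0.002,0,0],[0,0,0]], rotation=[[0,0,0],[0,0,0],[0,0,0]])

```text
clock: 9.3
position: [0.5922, 0.1403, 0.0744]
tool_rot: [-3.141, 0.0, 1.334]
force: [0.5, 1.1, -0.3]
grip_width: -0.0004
```

```bash
python3 -c "
from h import *
st()"
```

```text
t 9.3 box [[ 40.4 -42.7]] z 74.4 yaw err [-6.283  0.    -0.   ] F [0.2 1.2] -0.3 w -0.0004
```

Request:
move_arm(jaw=[255,255,255], dp=[[-0.002,0,0],[-0.001,0,0],[0,0,0]], rotation=[[0,0,0],[0,0,0],[0,0,0]])

```text
clock: 9.68
position: [0.5919, 0.1389, 0.0745]
tool_rot: [3.141, -0.001, 1.334]
force: [1.3, 5.5, -3.0]
grip_width: 0.0001
```

Request:
move_arm(jaw=[255,255,255], dp=[[-0.002,0,0],[-0.001,0,0],[0,0,0]], rotation=[[0,0,0],[0,0,0],[0,0,0]])

```text
clock: 10.05
position: [0.5918, 0.1386, 0.0747]
tool_rot: [3.141, -0.004, 1.336]
force: [4.6, 14.7, -6.2]
grip_width: -0.0003
```

```bash
python3 - <<'E'
from h import *
st()
im=np.hstack([cv2.resize(grab_frame("side")[225:345,200:360],None,fx=2.5,fy=2.5,interpolation=2),cv2.resize(grab_frame("scene")[150:270,280:440],None,fx=2.5,fy=2.5,interpolation=2)])
cv2.imwrite("pics/c6.png",im)
E
```

```text
t 10.05 box [[ 40.3 -44.4]] z 74.7 yaw err [-0.001 -0.004  0.002] F [ 1.  15.3] -6.2 w -0.0003
```

View pics/c6.png

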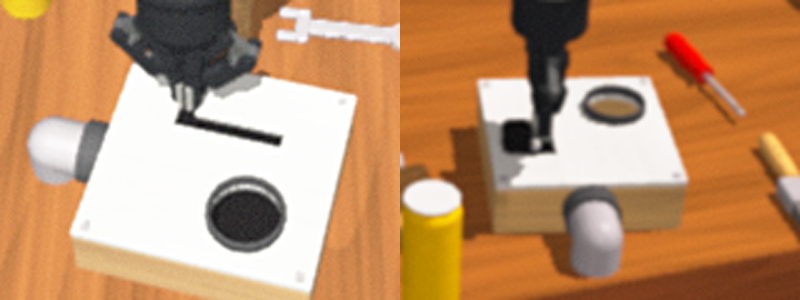

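Knob is at the end of the short leg (expected stop at -44, steady 15 N). Back off, lift and retreat.

Request:
move_arm(jaw=[255,255,255,255,255,255,255,255,255], dp=[[0.01,0,0],[0.02,0,0],[0,0,-0.04],[0,0,-0.06],[0,0,-0.06],[0,-0.05,-0.04],[0,-0.06,0],[0,-0.06,0],[0,0,0]], rotation=[[0,0,0],[0,0,0],[0,0,0],[0,0,0],[0,0,0],[0,0,0],[0,0,0],[0,0,0],[0,0,0]])

```text
clock: 11.28
position: [0.4623, 0.1926, 0.2351]
tool_rot: [-3.141, -0.0, 1.337]
force: [1.3, 0.5, 1.2]
grip_width: 0.0002
```

```bash
python3 - <<'E'
from h import *
st()
a=grab_frame("side");b=grab_frame("scene")
for n,i in(("side",a),("scene",b)):
    print(n,"lock expected px",proj(n,np.r_[b2w([.040,-.069])[0],.079]).round(1))
im=np.vstack([np.hstack([cv2.resize(a[225:345,200:360],None,fx=2.5,fy=2.5,interpolation=2),cv2.resize(b[150:270,280:440],None,fx=2.5,fy=2.5,interpolation=2)]),np.hstack([cv2.resize(a[:,80:],(400,300)),cv2.resize(b,(400,300))])])
cv2.imwrite("pics/c7.png",im)
E
```

```text
t 11.28 box [[-98.2 -22.3]] z 235.1 yaw err [-6.283e+00 -0.000e+00  3.000e-03] F [1.1 0.8] 1.2 w 0.0002
side lock expected px [[277.7 254.8]]
scene lock expected px [[326.6 204.7]]
```

View pics/c7.png

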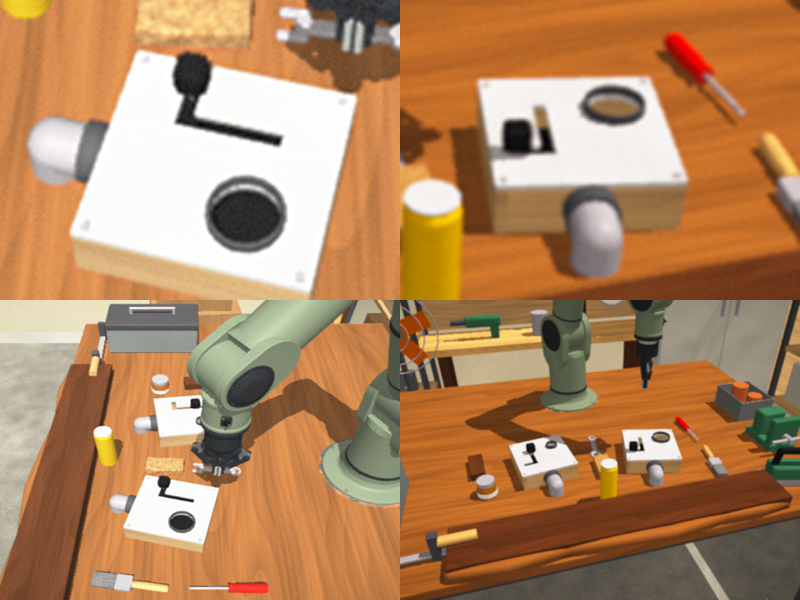

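Knob seen at side (276.8,255) and scene (326.8,204.8), against a lock-point projection of (277.7,254.8) and (326.6,204.7). The gate is locked open, the loose things look unmoved and the hand is clear.

```bash
python3 -c "
from workcell import workorder
print(workorder.job_done())"
```

```text
the job is handed in; nothing more can be done
None
```

The wide dust gate (the left one) is locked open, and I handed the job in at about 11.3 s on the robot clock. With the fingers shut, I pushed the knob along the long leg to its end stop. I then lifted over to its left side and pushed it along the short leg to that end stop.

- **Forces:** the highest force I read was a steady 25 N horizontally (32 N in all) at the first stop. At the second stop it was about 15 N. I only read forces at the end of each move.
- **Knob position:** afterwards, both fixed cameras showed the knob within about 1 pixel of where the lock point should appear.
- **Rest of the scene:** the other gate and the loose things I could see looked unmoved, judged by eye in the last pictures. The hand is clear, about 235 mm above the bench.
- **Disagreement between checks:** the wrist camera put the box 1.5 to 2 mm away from the position I got from the fixed cameras. That is within the calibration tolerance and had no effect on the pushes.

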